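Take a scale beam from its cupboard and hold it level for sighting

TASK

Swing the beam cupboard's brass-handled door wide open, then draw the dark, brass-capped scale beam out of its sloping socket and hold it up in the gripper, level and still, with its middle over the middle of the white sighting board and at least a hand's breadth (100 mm) above it, so that it can be checked for straightness. The program finishes while still holding the beam there: do not put it down. Leave the door open, the orange beam in its socket and the other things on the bench where they are.

Things in the scene. Friction and masses are not known exactly. Their poses are not given: they have to be found in the camera images.
- dark_beam_mid (a point): Middle and centre of mass of the dark round wooden rod, 220 mm long, 16 mm diameter, about 90 g, brass caps (30 mm at the top end, 12 mm at the foot). z runs along the rod to its top end. It stands loosely in a cupboard socket, about 43 degrees above level, top end towards the door; its lower 70 mm are in the socket and it must be drawn out along its length. The shut door blocks it (20 mm gap).
- orange_beam_mid (a point): Middle of the plain orange rod of the same size in the other socket, 80 mm beside the dark one and parallel to it; which is left and which right varies. z runs along the rod to its top end.
- cupboard: Fixed topless wooden cupboard, 230 x 230 mm; origin at the centre of its underside; x from front (door) to back, y to the left seen from the robot, z up. Walls 10 mm thick, 110 mm high; door and two front corner posts (20 x 10 mm) reach 202 mm. Sockets at y = -40 and +40 mm: bore 19 mm square, 70 mm deep, in blocks 39 mm wide, sloping 45 degrees up to the front.
- door (a joint): Door angle, rad: 0 shut, grows as it opens towards the robot (counter-clockwise from above), at most 1.9. Vertical hinge at the right-hand (-y) front edge. It stays where it is left (friction about 0.12 N m). Starts shut or up to 0.2 ajar.
- door_handle (a point): Grip point on the door's upright round brass bar, 14 mm diameter, top end 25 mm above this point (and above the door's top edge), lower end 102 mm below; stubs to the door 25 and 85 mm below. 35 mm clear gap behind the bar; 160 mm from the hinge along the door. x points into the door, y away from the hinge, z up; turns with the door. Can be pinched from above and turns in the fingers.
- door_hinge (a point): A point on the door's vertical hinge axis at the height of the handle's grip point; it turns with the door.
- board_mid (a point): The middle of the upper face of the white sighting board with a wooden rim, 280 x 160 x 6 mm, flat on the bench and fixed.
- weight_big: Bystander: iron weight with a knob, 64 mm diameter, 60 mm high; origin at the middle of its underside.
- weight_small: Bystander: iron weight with a knob, 46 mm diameter, 45 mm high; origin at the middle of its underside.
- brass_pan: Bystander: shallow brass scale pan, 110 mm across, 22 mm high; origin at the middle of its underside.
- glue_jar: Bystander: amber glue jar with black cap, 60 mm diameter, 75 mm high; origin at the middle of its underside.
- plane: Bystander: wooden hand plane, 160 x 50 mm, 80 mm high at its blade; origin at the middle of its underside.
- brush: Bystander: small brush lying flat; origin at the middle of its underside, 30 mm or less high.
Not all that is in view belongs to the job. There is more than one size of the part that bears dark_beam_mid; the job needs the largest.

How it is judged:
On the way, in this order (a step that is already met when the one before it is completed fails the run):
1. the door stands wide open (more than 0.9 rad) (value of joint door above 0.9 rad), for 0.1 s.
2. the dark beam is held by the fingers, drawn out of its socket and clear of the cupboard (contact force between dark_beam and the fingers above 0.5 N and contact force between dark_beam and cupboard below 0.05 N and height (world z) of dark_beam_mid above 0.17 m), for 0.1 s.
At the end, for the whole second after the job is handed in: The gripper holds the dark beam still, within 0.2 rad of level, its middle 100 to 450 mm above the bench and within 70 mm horizontally of the board's middle, touching neither cupboard nor board; the door is open (over 0.8 rad); the orange beam is within 25 mm of its start (value of joint door above 0.8 rad and contact force between dark_beam and the fingers above 0.5 N and contact force between dark_beam and cupboard below 0.1 N and contact force between dark_beam and sight_board below 0.1 N and height (world z) of dark_beam_mid between 0.1 and 0.45 m and angle between dark_beam_mid's own z axis and vertical between 1.3708 and 1.7708 rad and horizontal distance between dark_beam_mid and board_mid below 0.07 m and linear speed of dark_beam below 0.03 m/s and angular speed of dark_beam below 0.2 rad/s and distance of orange_beam_mid from where it was at the start of the episode below 0.025 m); the arm keeps its last pose, push and grip.
It fails at once if the orange beam is pulled or knocked more than 25 mm (distance of orange_beam_mid from where it was at the start of the episode above 0.025 m).
It fails at once if another thing on the bench is pushed more than 30 mm (distance of any of weight_big, weight_small, brass_pan, glue_jar, plane, brush from where it was at the start of the episode above 0.03 m).
It also fails if it takes over 54 s, if anything falls off the work surface, if the arm or the gripper's body presses on something with over 40 N, if the wrist force passes 120 N, or if a joint passes its speed limit or range.

ROBOT

A 6-joint arm with a two-finger parallel gripper is mounted at the origin on the work surface. World frame = base frame: x ahead of the robot, y to its left, z up, the work surface at z = 0. Lengths are in m, angles in rad, forces in N, time in s.
With the tool pointing down it reaches from about 0.225 to 0.875 m from the base axis. Payload 3.4 kg.
Tool frame: the origin (TCP) lies at the very end of the fingers, on their centre line; the grasp point (between the pads) lies 19 mm behind it; z points along the fingers, y is the direction in which the jaws open and shut (so a half turn about z gives the same grasp; the last joint's range is limited). The gripper opens to 85 mm and grips with 20 to 120 N. Pads are 22 mm wide; open, the fingers measure 114 mm over their backs; the gripper's body (76 mm by 85 mm) begins 54 mm behind the grasp point. The pads swing forward as they close: fully open they stand 13 mm farther back than shut.
Start: joints at [-1.372, 0.276, 1.505, -0, 1.361, -0.121], TCP at [0.181, -0.546, 0.231] pointing down, gripper open.
Joint ranges: [-2.89, 2.89], [-0.75, 2.08], [0.22, 2.7], [-1.18, 4.32], [0.11, 2.71], [-2.7, 2.7]. Speed limits (rad/s): [2.57, 2.57, 3.14, 3.14, 3.14, 3.14].

INTERFACE

Orientations are given as a unit quaternion [w, x, y, z].
In Python, from rig import manip, eyes gives the robot as it stands. The module is installed in compiled form; this text tells all that it offers.
- The arm moves only by the tool servo_tool, never from a script. Its argument "deltas" is one flat list of numbers, 6 for each row, row after row: the shift along the tool's x, y, z in cm, then the turn, a rotation vector about the tool's x, y, z in degrees. A call has 1 to 20 rows; each row shifts and turns the pose as measured when the row begins, along the tool's axes as they then stand; what a row does not reach is not made up. A row lasts 1/10 s, in which the tool goes at most 50 mm and 8.59 degrees, less where a joint would pass 70% of its speed; a pose out of reach is approached as far as the arm can. A call with a gripper value outside its range is refused whole. "jaw" is the finger opening in cm, from 0 to 8.54, set as the call begins (left out, the last holds). The fingers move at their own pace and stop on an object; "grip_force" is the grip in N (left out, the last holds). Time passes only in rows, so rows that do not move let the fingers close. It gives the time, the measured TCP pose, the force and the opening at its end, in the units of the state.
- manip.get_state(): the state, without advancing time (a new reading comes with each control period).
- eyes.get_image(name): name is "scene" or "top" or "wrist"; returns (picture, depth): 400x640x3 uint8, red, green, blue; 400x640 float32, m along the optical axis (not along the pixel's ray), 0 where there is no reading.
- eyes.get_calibration(name): a dict with "camera_matrix" (3x3 intrinsics, pixels), "rvec" (rotation vector, rad) and "tvec" (3), from world to camera coordinates, as OpenCV has them. Camera axes: x right, y down, z forward; pixel columns grow to the right and rows downward; lengths in m; the calibration is good to about 2 mm. The wrist camera is an equidistant fisheye: a pixel r from the principal point sees the ray r / f radians off the axis. A picture is of the moment at which its call begins: read the wrist's pose just before it. get_calibration takes no time and is no camera call; for the wrist camera it gives the pose at the moment of the call.
- manip.sign_off(): hands the job in, once; it reports no verdict.
The state is a dict: "clock": time; "qpos": joint angles; "qd": joint speeds; "effort": joint torques, N m; "position": TCP position; "ee_rot": TCP orientation; "contact_force": force on the tool from outside, world axes, zero at the start; "moment": the same for the moment, N m; "width": finger opening in m.
Only numpy, scipy, OpenCV 4.12 (cv2) and the standard library are available. Lean on these libraries where they do the work, as an engineer would, in place of code of your own. Each camera call takes 0.05 s, during which the arm holds its last target.

## Working session

There is one attempt and no reset: what is moved stays moved. The work goes in short steps, Python scripts to look and compute and a tool call to move; the robot and the scene stay as the last step left them, time stands still between calls to the robot, and variables do not carry over. Pictures are saved under pics/ and viewed, and the job is handed in when it is done.

Besides the shell and the picture viewer there is one more tool, called after "Request:" in YAML: its name, and indented under it one key for each argument. servo_tool: Moves the arm, as the interface text tells. Its arguments: {"type":"object","properties":{"deltas":{"type":"array","items":{"type":"number"}},"jaw":{"type":"number"},"grip_force":{"type":"number"}},"required":["deltas"]}

```bash
mkdir -p pics; cat > h.py <<'E'
import numpy as np,cv2
from scipy.spatial.transform import Rotation as R
from rig import manip,eyes
def snap(n,f):
    c=eyes.get_calibration(n); im,d=eyes.get_image(n)
    cv2.imwrite(f'pics/{f}.png',im[:,:,::-1]); np.savez(f'pics/{f}.npz',im=im,d=d,K=c['camera_matrix'],r=c['rvec'],t=c['tvec'])
def load(f): return np.load(f'pics/{f}.npz')
def P(z,u,v,d=None):
    d=z['d'][v,u] if d is None else d
    K=z['K']; p=np.array([(u-K[0,2])/K[0,0]*d,(v-K[1,2])/K[1,1]*d,d])
    M=cv2.Rodrigues(z['r'])[0]; return M.T@(p-z['t'].ravel())
def cloud(z):
    K=z['K'];d=z['d'];v,u=np.mgrid[:400,:640]
    p=np.stack([(u-K[0,2])/K[0,0]*d,(v-K[1,2])/K[1,1]*d,d],-1)
    M=cv2.Rodrigues(z['r'])[0]; return (p-z['t'].ravel())@M
def proj(z,p):
    return cv2.projectPoints(np.atleast_2d(np.float64(p)),z['r'],z['t'],z['K'],None)[0][:,0]
def crop(f,x0,y0,x1,y1,s,o):
    im=cv2.imread(f'pics/{f}.png')[y0:y1,x0:x1]; cv2.imwrite(f'pics/{o}.png',cv2.resize(im,None,fx=s,fy=s,interpolation=cv2.INTER_CUBIC))
E
python3 - <<'E'
from h import *
snap('scene','s0');snap('top','t0');s=manip.get_state();print(s['clock'],s['position'],s['ee_rot'],s['width'])
E
```

```text
0.1 [ 0.1806366  -0.54538668  0.23051655] [-8.20233226e-04  9.87243623e-01  1.59214800e-01 -5.08280788e-05] 0.08535751224062507
```

View pics/s0.png

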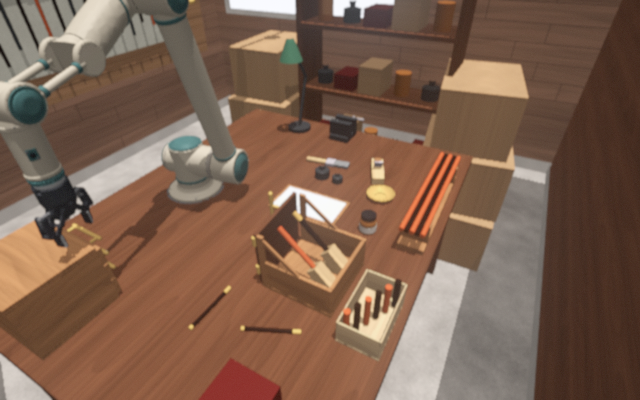

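View pics/t0.png

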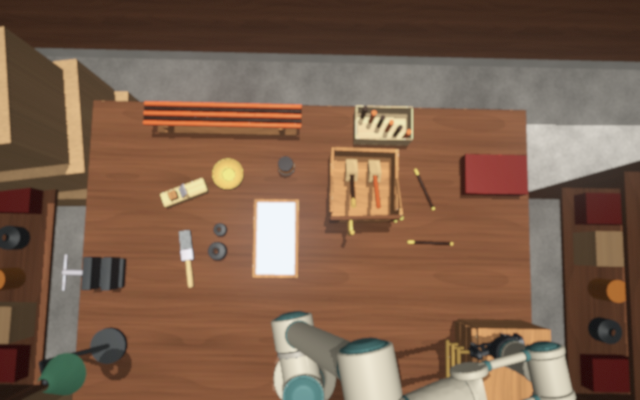

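```bash
python3 - <<'E'
from h import *
crop('t0',320,90,460,260,4.5/1.35,'t0c'); crop('s0',180,180,420,360,3.3,'s0c')
z=load('t0')
for n,u,v in [('bench',480,280),('red',490,170),('rod1a',417,170),('rod1b',434,208),('rod2a',409,242),('rod2b',452,243),('board',275,238),('base',290,380)]: print(n,P(z,u,v).round(3))
E
```

```text
bench [ 0.347 -0.617  0.005]
red [ 0.734 -0.639  0.06 ]
rod1a [ 0.738 -0.392  0.015]
rod1b [ 0.6   -0.451  0.018]
rod2a [ 0.477 -0.36   0.023]
rod2b [ 0.477 -0.516  0.015]
board [0.483 0.115 0.006]
base [0.049 0.04  0.206]
```

View pics/t0c.png

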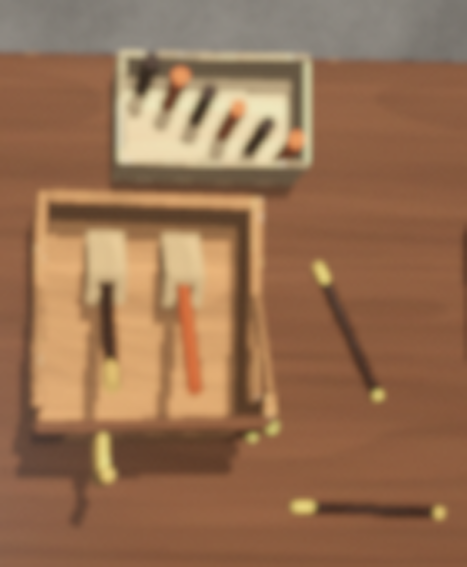

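View pics/s0c.png

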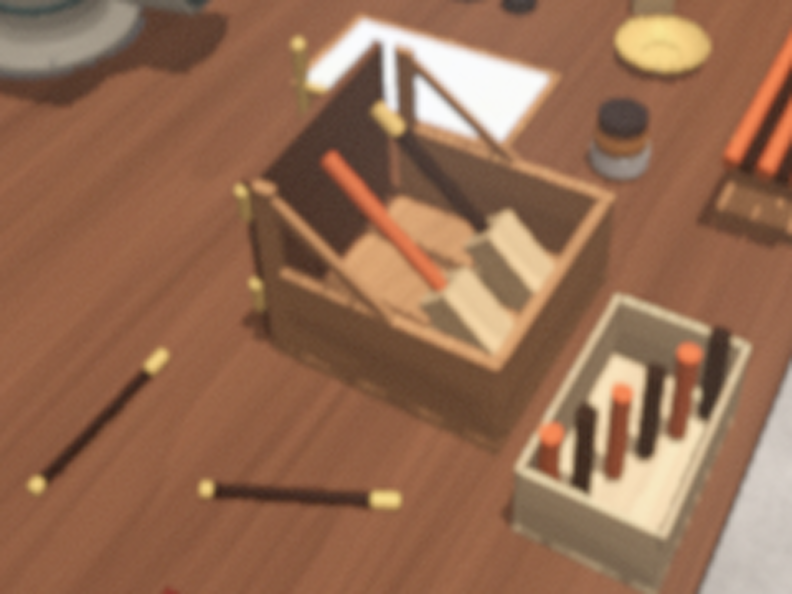

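```bash
python3 - <<'E'
from h import *
z=load('t0');C=cloud(z)
# region of cupboard
reg=(C[...,0]>0.5)&(C[...,0]<0.85)&(C[...,1]<0.0)&(C[...,1]>-0.36)
def show(m,n):
    p=C[m]; print(n,len(p), p.min(0).round(3),p.max(0).round(3))
top=reg&(C[...,2]>0.100)&(C[...,2]<0.118); show(top,'wall')
for v in range(146,240,4):
    print(v,' '.join(f"{int(round(C[v,u,2]*1000)):4d}" for u in range(324,412,3)))
zs=load('s0')
print(C[225:238:3,345:357:3].round(3).tolist())
rect=cv2.minAreaRect(C[top][:,:2].astype(np.float32)); print(rect)
E
```

```text
wall 637 [ 0.524 -0.346  0.1  ] [ 0.85  -0.073  0.118]
146    2    6   -1 1606   -4    5   -5   12   -2    3    2    4    2    5    2    4   -3    4    3   10    4   -1    1    2   -4    0    0   -3   -2   10
150    5    3    3  108  114  112  118  109  104  106  113  111  108  113  110  117  111  113  112  108  107  115  110  104  114    1    1    2    6    5
154    3   -3    2  112   54   55   56   49   60   56   69   66   67   59   78   70   71   74   77   80   83   84   80   87  115    3   -1    5    4   -3
158    2    2    8  113   13   11   13   11   14   12   12    9    9    9   18   14   13   14   14   16   18   14   22   61  115    1    4    0   -2    2
162   -3    3   28  120    9   11    8   16   61   56   63   60   15   14   11   54   55   52   55   13   13    7    9   64  115    1    4    9   -2    4
166    1   -2   48  112   16   10   14   17   75   79   72   74    5    9   17   71   69   74   66   16    8   12   12   69  108   -5    0    2    0    5
170    0    5   64  116    9   13   18   19   96   95   95   88   12   13   14   72   88   90   82   11    9   17   11   
[... 2549 characters left out ...]
1   -4   -4   -2 1606   -5    4    3    2    0    7    5    2   -4    0    2    4    0    2   -5   -5
[[[0.534, -0.135, 0.0], [0.527, -0.136, 0.123], [0.524, -0.142, 0.182], [0.535, -0.167, 0.005]], [[0.524, -0.135, 0.001], [0.517, -0.136, 0.123], [0.514, -0.142, 0.183], [0.524, -0.167, -0.001]], [[0.513, -0.135, -0.001], [0.507, -0.137, 0.121], [0.502, -0.138, 0.229], [0.514, -0.167, -0.001]], [[0.502, -0.135, 0.003], [0.497, -0.135, 0.142], [0.493, -0.139, 0.223], [0.502, -0.167, 0.009]], [[0.491, -0.135, 0.009], [0.491, -0.146, 0.005], [0.492, -0.156, 0.004], [0.492, -0.167, 0.005]]]
((0.6875962615013123, -0.20903325080871582), (0.26853033900260925, 0.3289692997932434), 88.99015045166016)
```

```bash
python3 - <<'E'
from h import *
z=load('t0');C=cloud(z)
v,u=np.mgrid[:400,:640]
def line(m,n,axis):
    p=C[m]; a,b=(1,0) if axis=='y' else (0,1)
    k=np.polyfit(p[:,a],p[:,b],1); r=p[:,b]-np.polyval(k,p[:,a])
    ok=abs(r)<0.012; k=np.polyfit(p[ok,a],p[ok,b],1)
    print(n,ok.sum(),'slope',k[0].round(4),'mean',p[ok].mean(0).round(4),'range',p[ok,a].min().round(3),p[ok,a].max().round(3))
H=C[...,2]
line((v>146)&(v<153)&(u>328)&(u<400)&(H>.1)&(H<.12),'back','y')
line((v>150)&(v<205)&(u>326)&(u<336)&(H>.104)&(H<.12),'left','x')
line((v>150)&(v<205)&(u>393)&(u<399)&(H>.104)&(H<.12),'right','x')
line((v>212)&(v<222)&(u>328)&(u<403)&(H>.19)&(H<.215),'door','y')
for a,b in ((324,338),(392,408)):
    m=(v>200)&(v<220)&(u>=a)&(u<b)&(H>.19)&(H<.215); p=C[m]; print(len(p),p.min(0).round(3),p.max(0).round(3),p.mean(0).round(3))
m=(v>222)&(v<240)&(u>344)&(u<358)&(H>.205); print(C[m].round(3),np.argwhere(m))
# board
im=z['im'].astype(int); m=(im.min(-1)>200)&(u>240)&(u<310)&(v>190)&(v<290); p=C[m]; print('board',len(p),np.median(p,0),p.min(0),p.max(0),cv2.minAreaRect(p[:,:2].astype(np.float32)))
m=(u>340)&(u<359)&(v>180)&(v<215)&(H>.108)&(H<.2)&(C[...,0]<.73);p=C[m];print('dark',len(p));c=p.mean(0);print(c,np.linalg.svd(p-c)[2][0],p[p[:,2].argmax()])
m=(u>366)&(u<386)&(v>180)&(v<215)&(H>.108)&(H<.2);p=C[m];print('or',len(p));c=p.mean(0);print(c,np.linalg.svd(p-c)[2][0],p[p[:,2].argmax()])
E
python3 - <<'E'
import sys;sys.path.insert(0,'.')
import os;os.chdir('.')
from h import *
crop('t0',320,195,410,255,8,'t0d')
E
```

```text
back 245 slope 0.0085 mean [ 0.7844 -0.1872  0.1107] range -0.305 -0.076
left 106 slope -0.0316 mean [ 0.7109 -0.0792  0.1117] range 0.597 0.78
right 172 slope -0.0173 mean [ 0.6991 -0.2989  0.1119] range 0.601 0.784
door 300 slope -0.0436 mean [ 0.5482 -0.1915  0.2028] range -0.303 -0.077
55 [ 0.54  -0.096  0.194] [ 0.589 -0.073  0.211] [ 0.56  -0.082  0.203]
74 [ 0.545 -0.305  0.191] [ 0.587 -0.269  0.209] [ 0.559 -0.29   0.201]
[[ 0.502 -0.138  0.229]
 [ 0.503 -0.141  0.23 ]
 [ 0.503 -0.145  0.22 ]
 [ 0.5   -0.135  0.225]
 [ 0.5   -0.139  0.223]
 [ 0.499 -0.141  0.232]
 [ 0.499 -0.144  0.231]
 [ 0.5   -0.148  0.224]
 [ 0.497 -0.136  0.223]
 [ 0.496 -0.138  0.23 ]
 [ 0.497 -0.142  0.225]
 [ 0.497 -0.145  0.226]
 [ 0.497 -0.148  0.223]
 [ 0.494 -0.136  0.213]
 [ 0.493 -0.139  0.223]
 [ 0.493 -0.141  0.229]
 [ 0.494 -0.145  0.222]] [[231 351]
 [231 352]
 [231 353]
 [232 350]
 [232 351]
 [232 352]
 [232 353]
 [232 354]
 [233 350]
 [233 351]
 [233 352]
 [233 353]
 [233 354]
 [234 350]
 [234 351]
 [234 352]
 [234 353]]
board 2812 [0.48167988 0.11414495 0.00799368] [ 0.35458129 -0.02811437 -0.00290162] [0.61344594 0.18369159 1.60632617] ((0.48485445976257324, 0.07823120057582855), (0.2574337422847748, 0.21031370759010315), 1.4047855138778687)
dark 128
[ 0.62600375 -0.14794063  0.15620588] [-0.75368239  0.01280919  0.65711398] [ 0.58678648 -0.14625617  0.19506977]
or 130
[ 0.62597732 -0.2276826   0.15521528] [-0.75835763  0.0119097   0.6517299 ] [ 0.59164082 -0.22900769  0.19477475]
```

View pics/t0d.png

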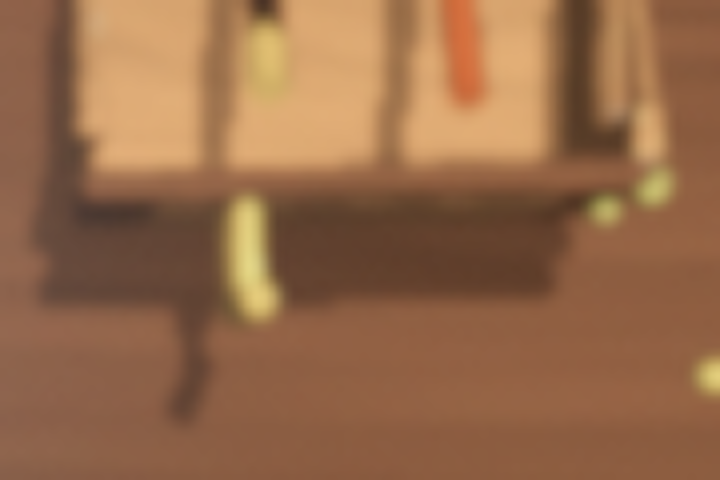

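```bash
python3 - <<'E'
from h import *
z=load('t0')
for u,v in [(401,218),(402,218),(402,219),(403,218),(395,221),(396,221),(345,238)]: print(u,v,P(z,u,v).round(3))
z=load('s0')
for u,v in [(253,241),(254,243),(256,268),(258,270),(271,194),(270,196)]: print(u,v,P(z,u,v).round(3))
s=manip.get_state();print(s)
c=eyes.get_calibration('wrist');print(c)
E
```

```text
401 218 [ 0.548 -0.298  0.2  ]
402 218 [ 0.548 -0.302  0.194]
402 219 [ 0.545 -0.302  0.196]
403 218 [ 0.548 -0.305  0.198]
395 221 [ 0.547 -0.3    0.081]
396 221 [ 0.546 -0.303  0.083]
345 238 [ 0.488 -0.135 -0.005]
253 241 [ 0.55  -0.304  0.182]
254 243 [ 0.552 -0.303  0.174]
256 268 [ 0.547 -0.306  0.076]
258 270 [ 0.553 -0.305  0.069]
271 194 [ 0.504 -0.145  0.223]
270 196 [ 0.502 -0.147  0.216]
{'clock': 0.1, 'qpos': array([-1.37202699e+00,  2.76527478e-01,  1.50603687e+00, -3.86745222e-05,
        1.36067148e+00, -1.21013189e-01]), 'qd': array([-0.0009249 , -0.00128744, -0.00138798,  0.00029962, -0.00173264,
        0.00010874]), 'effort': array([ 9.65087856e-04, -4.17700195e+01, -2.46405923e+01, -2.12670780e-04,
        5.72242396e-03,  1.37508300e-05]), 'position': array([ 0.1806366 , -0.54538668,  0.23051655]), 'ee_rot': array([-8.20233226e-04,  9.87243623e-01,  1.59214800e-01, -5.08280788e-05]), 'contact_force': array([1.34414208, 0.76304059, 0.07644743]), 'moment': array([-0.00995538,  0.01877407, -0.0255826 ]), 'width': 0.08535751224062507}
{'camera_matrix': array([[309.70691629,   0.        , 317.31944266],
       [  0.        , 309.70691629, 198.94898245],
       [  0.        ,   0.        ,   1.        ]]), 'rvec': array([-2.35483932,  1.70153981,  0.2419448 ]), 'tvec': array([-0.57355939, -0.03541359,  0.37910916])}
```

Request:
servo_tool:
  deltas: [0,0,-4,0,0,0,2.3,-1.5,-0.2,0,0,0,2.3,-1.5,-0.2,0,0,0,2.3,-1.5,-0.2,0,0,0,2.3,-1.5,-0.2,0,0,0,2.3,-1.5,-0.2,0,0,0,2.3,-1.5,-0.2,0,0,0,2.3,-1.5,-0.2,0,0,0,2.3,-1.5,-0.2,0,0,0,2.3,-1.5,-0.2,0,0,0,2.3,-1.5,-0.2,0,0,0,2.3,-1.5,-0.2,0,0,0,2.3,-1.5,-0.2,0,0,0,2.3,-1.5,-0.2,0,0,0,2.3,-1.5,-0.2,0,0,0,2.3,-1.5,-0.2,0,0,0,2.3,-1.5,-0.2,0,0,0,2.3,-1.5,-0.2,0,0,0,0,0,0,0,0,0]
  jaw: 5

```text
clock: 2.0
position: [0.4801, -0.1635, 0.3004]
ee_rot: [-0.009, 0.988, 0.157, -0.003]
contact_force: [-0.1, -0.6, -0.0]
width: 0.0501
```

```bash
cat >> h.py <<'E'
def delta(tp,st=None):
    s=manip.get_state() if st is None else st
    q=s['ee_rot'];M=R.from_quat(np.r_[q[1:],q[0]]).as_matrix()
    return (M.T@(np.array(tp)-s['position'])*100).round(2)
def rot():
    q=manip.get_state()['ee_rot'];return R.from_quat(np.r_[q[1:],q[0]]).as_matrix()
E
python3 - <<'E'
from h import *
snap('scene','s1');snap('wrist','w1')
print(delta([.499,-.141,.25]));print(rot().round(3))
z=load('s1'); C=cloud(z); im=z['im'].astype(int)
m=(im.min(-1)>190)&(C[...,2]<.03)&(C[...,2]>-.01)&(C[...,0]>.3)&(C[...,0]<.66)&(C[...,1]>-.03)&(C[...,1]<.25)
p=C[m];print(len(p),p.mean(0),cv2.minAreaRect(p[:,:2].astype(np.float32)))
crop('s1',200,150,400,300,4,'s1c')
E
```

```text
[ 2.74 -1.6   5.03]
[[ 0.951  0.309 -0.011]
 [ 0.309 -0.951  0.016]
 [-0.005 -0.019 -1.   ]]
981 [0.49664337 0.12581353 0.00496913] ((0.4794807732105255, 0.11574195325374603), (0.2633800208568573, 0.14654535055160522), 0.8820707201957703)
```

View pics/s1c.png

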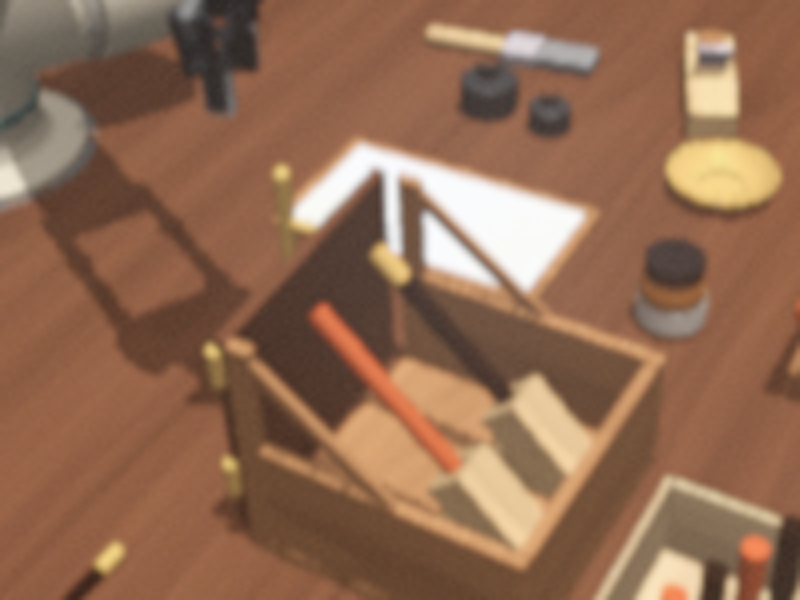

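View pics/w1.png

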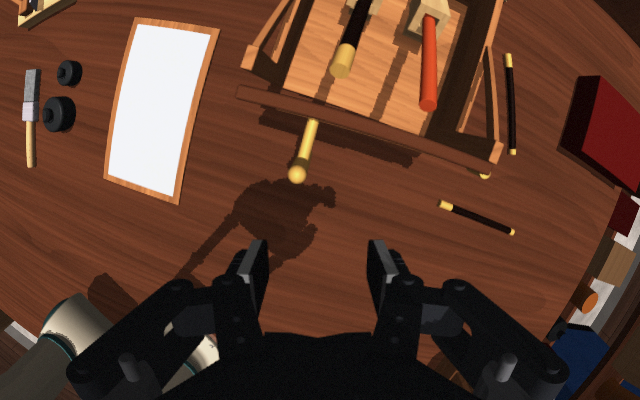

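```bash
cat >> h.py <<'E'
def wray(z,u,v):
    K=z['K'];dx,dy=(u-K[0,2]),(v-K[1,2]);r=np.hypot(dx,dy);t=r/K[0,0]
    p=np.array([np.sin(t)*dx/r,np.sin(t)*dy/r,np.cos(t)]);M=cv2.Rodrigues(z['r'])[0]
    return -M.T@z['t'].ravel(), M.T@p
def wz(z,u,v,h):
    o,d=wray(z,u,v);return o+d*(h-o[2])/d[2]
E
python3 - <<'E'
from h import *
z=load('w1')
print(wz(z,297,174,.225),z['d'][174,297])
print('hinge',wz(z,486,174,.2))
for a,b in [(240,88),(496,168)]: print('door top',wz(z,a,b,.202))
print('dark top centre',wz(z,343,67,.195)); o,d=wray(z,343,67);K=z['K'];M=cv2.Rodrigues(z['r'])[0];print(o+d*z['d'][67,343]/(M@d)[2])
print('orange top',wz(z,428,104,.195))
E
```

```text
[ 0.49857138 -0.14072082  0.225     ] 0.21997455
hinge [ 0.54646614 -0.29555399  0.2       ]
door top [ 0.54577083 -0.07672339  0.202     ]
door top [ 0.55499437 -0.30201251  0.202     ]
dark top centre [ 0.5856677  -0.14833356  0.195     ]
[ 0.58656561 -0.14842399  0.18919323]
orange top [ 0.58194937 -0.22328006  0.195     ]
```

Request:
servo_tool:
  deltas: [1.4,-0.8,0,0,0,0,1.35,-0.8,0,0,0,0,0,0,2.5,0,1,0,0,0,2.5,-0.8,0,0,0,0,0,0,0,0]

```text
clock: 2.6
position: [0.4986, -0.1433, 0.2487]
ee_rot: [-0.002, 0.988, 0.154, 0.005]
contact_force: [-0.7, 0.0, 0.1]
width: 0.0503
```

```bash
python3 - <<'E'
from h import *
print(delta([.4985,-.141,.19]));print(rot().round(3), manip.get_state()['position'])
E
```

```text
[ 0.   -0.21  5.87]
[[ 0.953  0.304  0.009]
 [ 0.304 -0.953  0.005]
 [ 0.01  -0.002 -1.   ]] [ 0.49860168 -0.14333681  0.24874053]
```

Request:
servo_tool:
  deltas: [0,-0.1,2,0,0,0,0,-0.1,2,0,0,0,0,0,1.8,0,0,0,0,0,0,0,0,0]

```text
clock: 3.0
position: [0.4999, -0.1438, 0.1929]
ee_rot: [-0.0, 0.988, 0.153, 0.006]
contact_force: [-0.8, 0.9, 0.0]
width: 0.0499
```

Request:
servo_tool:
  deltas: [0,0,0,0,0,0,0,0,0,0,0,0,0,0,0,0,0,0,0,0,0,0,0,0,0,0,0,0,0,0]
  jaw: 0.5
  grip_force: 30

```text
clock: 3.5
position: [0.4989, -0.1403, 0.1954]
ee_rot: [-0.005, 0.988, 0.152, 0.006]
contact_force: [0.7, -0.1, -6.5]
width: 0.0131
```

```bash
python3 - <<'E'
from h import *
M=rot();p=manip.get_state()['position'][:2];H=np.array([.548,-.302]);r=p-H;print(np.hypot(*r))
a=np.deg2rad(4.5)
for k in range(20):
    f=lambda t:np.array([[np.cos(t),-np.sin(t)],[np.sin(t),np.cos(t)]])@r
    d=f(a*(k+1))-f(a*k); print((M[:2,:2].T@d*100).round(1),(H+f(a*(k+1))).round(3))
E
```

```text
0.16902680836367243
[-1.3  0. ] [ 0.486 -0.145]
[-1.3  0.1] [ 0.474 -0.15 ]
[-1.3  0.2] [ 0.462 -0.156]
[-1.3  0.3] [ 0.451 -0.163]
[-1.2  0.4] [ 0.441 -0.171]
[-1.2  0.5] [ 0.431 -0.18 ]
[-1.2  0.6] [ 0.422 -0.19 ]
[-1.1  0.7] [ 0.413 -0.2  ]
[-1.1  0.8] [ 0.406 -0.211]
[-1.   0.9] [ 0.399 -0.222]
[-0.9  1. ] [ 0.393 -0.234]
[-0.8  1. ] [ 0.388 -0.247]
[-0.7  1.1] [ 0.384 -0.259]
[-0.7  1.2] [ 0.382 -0.272]
[-0.6  1.2] [ 0.38  -0.285]
[-0.5  1.2] [ 0.379 -0.299]
[-0.4  1.3] [ 0.379 -0.312]
[-0.3  1.3] [ 0.381 -0.325]
[-0.2  1.3] [ 0.383 -0.338]
[-0.1  1.3] [ 0.386 -0.351]
```

Request:
servo_tool:
  deltas: [-1.3,0,0,0,0,0,-1.3,0.1,0,0,0,0,-1.3,0.2,0,0,0,0,-1.3,0.3,0,0,0,0,-1.2,0.4,0,0,0,0,-1.2,0.5,0,0,0,0,-1.2,0.6,0,0,0,0,-1.1,0.7,0,0,0,0]

```text
clock: 4.3
position: [0.412, -0.2053, 0.1955]
ee_rot: [0.001, 0.988, 0.152, 0.013]
contact_force: [6.3, -2.9, -8.4]
width: 0.0129
```

```bash
python3 - <<'E'
from h import *
M=rot();p=manip.get_state()['position'][:2];H=np.array([.548,-.302]);r=p-H;print(p,np.hypot(*r))
r=r*.169/np.hypot(*r)
a=np.deg2rad(4.5)
for k in range(12):
    f=lambda t:np.array([[np.cos(t),-np.sin(t)],[np.sin(t),np.cos(t)]])@r
    d=f(a*(k+1))-f(a*k); print((M[:2,:2].T@d*100).round(1),(H+f(a*(k+1))).round(3))
E
```

```text
[ 0.41199502 -0.20531523] 0.16686911395305373
[-1.   0.8] [ 0.403 -0.215]
[-1.   0.9] [ 0.397 -0.227]
[-0.9  1. ] [ 0.391 -0.239]
[-0.8  1.1] [ 0.387 -0.251]
[-0.7  1.1] [ 0.383 -0.264]
[-0.6  1.2] [ 0.381 -0.277]
[-0.5  1.2] [ 0.379 -0.29 ]
[-0.4  1.3] [ 0.379 -0.304]
[-0.3  1.3] [ 0.38  -0.317]
[-0.2  1.3] [ 0.381 -0.33 ]
[-0.1  1.3] [ 0.384 -0.343]
[-0.   1.3] [ 0.388 -0.356]
```

Request:
servo_tool:
  deltas: [-1,0.8,0,0,0,0,-1,0.9,0,0,0,0,-0.9,1,0,0,0,0,-0.8,1.1,0,0,0,0,-0.7,1.1,0,0,0,0,-0.6,1.2,0,0,0,0,-0.5,1.2,0,0,0,0,-0.4,1.3,0,0,0,0,-0.3,1.3,0,0,0,0,0,0,0,0,0,0]

```text
clock: 5.3
position: [0.3799, -0.3207, 0.1954]
ee_rot: [-0.005, 0.989, 0.146, 0.022]
contact_force: [4.0, 0.3, -5.2]
width: 0.0126
```

Request:
servo_tool:
  deltas: [0,0,0,0,0,0,0,0,0,0,0,0,0,0,0,0,0,0,0,0,0,0,0,0]
  jaw: 4

```text
clock: 5.7
position: [0.3774, -0.3208, 0.1972]
ee_rot: [-0.004, 0.989, 0.146, 0.021]
contact_force: [-0.7, 0.7, -0.5]
width: 0.0402
```

Request:
servo_tool:
  deltas: [0,0,-2,0,0,0,0,0,-4,0,0,0,0,0,-4,0,0,0,0,0,-4,0,0,0,0,0,-3,0,0,0,0,0,0,0,0,0]

```text
clock: 6.3
position: [0.3687, -0.3204, 0.3736]
ee_rot: [-0.005, 0.989, 0.147, 0.018]
contact_force: [0.7, 0.7, -0.1]
width: 0.0401
```

```bash
python3 - <<'E'
from h import *
snap('scene','s2');snap('top','t2')
crop('s2',150,130,400,320,3.2,'s2c');crop('t2',300,130,460,330,3,'t2c')
E
```

```text
(no output)
```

View pics/s2c.png

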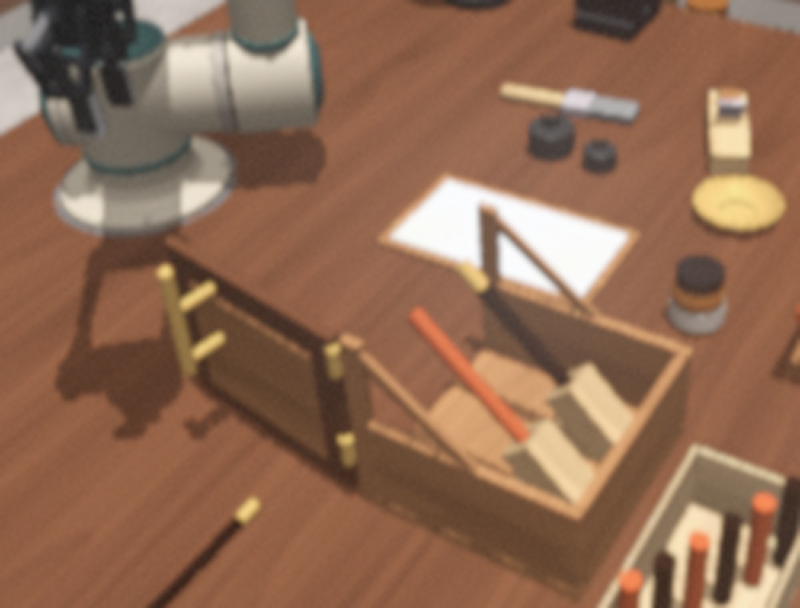

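View pics/t2c.png

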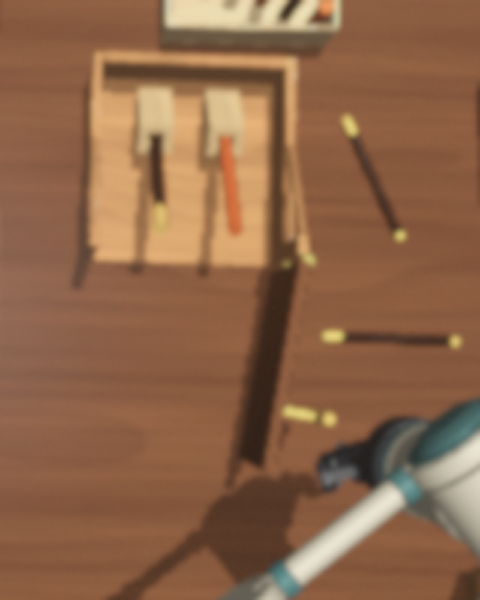

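```bash
python3 - <<'E'
from h import *
from scipy.optimize import least_squares
P_=[]
for f in ('t2','s2','t0'):
    z=load(f);C=cloud(z)
    m=(abs(C[...,1]+.148)<.02)&(C[...,0]>.565)&(C[...,0]<.68)&(C[...,2]>.10)&(C[...,2]<.215)
    e=abs(C[...,2]-(.151-(C[...,0]-.622)*.9))<.025
    p=C[m&e];print(f,len(p),p.mean(0).round(3),p[:,2].max());P_.append(p)
p=np.vstack(P_)
def res(x):
    o=np.array([.622,x[0],x[1]]);d=np.array([-1,x[2],x[3]]);d/=np.linalg.norm(d)
    q=p-o;return np.linalg.norm(q-np.outer(q@d,d),axis=1)-.008
s=least_squares(res,[-.148,.151,0,.93],loss='soft_l1',f_scale=.003);x=s.x;print(x,np.median(abs(s.fun)))
d=np.array([-1,x[2],x[3]]);d/=np.linalg.norm(d);o=np.array([.622,x[0],x[1]]);t=(p-o)@d
print('d',d,'slope deg',np.degrees(np.arcsin(d[2])));print(np.percentile(t,[0,2,50,95,98,99,100]))
T=o+d*np.percentile(t,99);mid=T-.11*d;print('top',T,'mid',mid)
for f in ('t2','s2'):
    print(f,proj(load(f),[T,mid,T-.03*d]).round(1))
E
```

```text
t2 130 [ 0.627 -0.148  0.155] 0.19876374788486056
s2 223 [ 0.632 -0.152  0.147] 0.19021227169477573
t0 130 [ 0.627 -0.148  0.155] 0.19506976587308983
[-0.14852893  0.15144955  0.00955528  0.91343738] 0.00126100997470854
d [-0.73832228  0.00705488  0.67441118] slope deg 42.408441260414534
[-0.07535758 -0.07050051 -0.00373885  0.05044641  0.05307204  0.05531867
  0.05828289]
top [ 0.581157   -0.14813867  0.18875708] mid [ 0.66237245 -0.1489147   0.11457185]
t2 [[353.4 207. ]
 [352.  185.2]
 [353.  200.8]]
s2 [[292.7 211. ]
 [316.7 238.4]
 [299.3 218.5]]
```

```bash
cat >> h.py <<'E'
def tgt(tilt,yaw=0): # z tilted toward +x by tilt deg
    return (R.from_euler('z',yaw,degrees=True)*R.from_euler('y',-tilt,degrees=True)).as_matrix()@np.diag([1.,-1,-1])
def rv(T): return np.degrees(R.from_matrix(rot().T@T).as_rotvec()).round(2)
E
python3 - <<'E'
from h import *
T=tgt(-15);print(T.round(3));print('rotvec',rv(T))
G=np.array([.651,-.149,.1247]);hv=G+.019*T[:,2]-.13*T[:,2];print(hv)
print('after rot, trans',T.T@(hv-manip.get_state()['position'])*100)
E
```

```text
[[ 0.966  0.    -0.259]
 [ 0.    -1.     0.   ]
 [-0.259  0.    -0.966]]
rotvec [  1.26 -16.81  16.97]
[ 0.67972891 -0.149       0.23191777]
after rot, trans [ 33.69969953 -17.01308098   5.22459621]
```

Request:
servo_tool:
  deltas: [0,0,0,0.3,-4.2,4.3,0,0,0,0.3,-4.2,4.3,0,0,0,0.3,-4.2,4.2,0,0,0,0.3,-4.2,4.2,0,0,0,0,0,0,2.4,-1.2,0.2,0,0,0,2.4,-1.2,0.2,0,0,0,2.4,-1.2,0.2,0,0,0,2.4,-1.2,0.2,0,0,0,2.4,-1.2,0.2,0,0,0,2.4,-1.2,0.2,0,0,0,2.4,-1.2,0.2,0,0,0,2.4,-1.2,0.2,0,0,0,2.4,-1.2,0.2,0,0,0,2.4,-1.2,0.2,0,0,0,2.4,-1.2,0.2,0,0,0,2.4,-1.2,0.2,0,0,0,2.4,-1.2,0.2,0,0,0,0,0,0,0,0,0]
  jaw: 4.5

```text
clock: 8.3
position: [0.6543, -0.1518, 0.2309]
ee_rot: [-0.014, 0.989, 0.005, -0.148]
contact_force: [-0.3, 0.5, -0.0]
width: 0.0451
```

```bash
python3 - <<'E'
from h import *
snap('wrist','w2')
T=tgt(-15);print('rotvec',rv(T))
G=np.array([.651,-.149,.1247]);hv=G+.019*T[:,2]-.13*T[:,2]
print(manip.get_state()['position'],delta(hv))
E
```

```text
rotvec [-1.5   2.1   0.69]
[ 0.65300013 -0.15285735  0.23179817] [ 2.56 -0.37 -0.79]
```

View pics/w2.png

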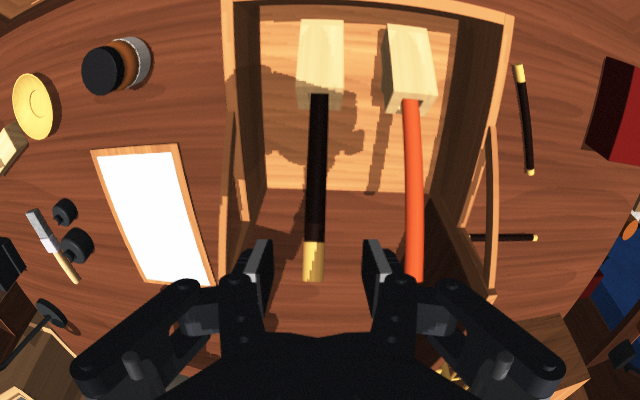

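Request:
servo_tool:
  deltas: [1.3,-0.2,-0.3,-0.7,1,0.3,1.3,-0.2,-0.3,-0.7,1,0.3,0,0,0,0,0,0]

```text
clock: 8.65
position: [0.6795, -0.1502, 0.2307]
ee_rot: [-0.0, 0.992, 0.0, -0.13]
contact_force: [-0.6, 0.5, 0.2]
width: 0.0451
```

```bash
python3 - <<'E'
from h import *
T=tgt(-15);print('rotvec',rv(T))
G=np.array([.651,-.149,.1247]);z=load('w2')
print(manip.get_state()['position'],delta(G+.019*T[:,2]))
d=np.array([-.7383,.007,.6744]);o=np.array([.622,-.1485,.1515])
for u,v in [(319,100),(317,150),(315,200),(312,260)]: # intersect ray w/ plane containing rod axis, normal (.674,0,.738)
    c,r=wray(z,u,v);n=np.array([.674,0,.738]);q=o+.008*n;print((c+r*((q-c)@n)/(r@n)).round(4))
E
```

```text
rotvec [-0.02 -0.06  0.01]
[ 0.67950028 -0.1501685   0.2307162 ] [-0.02 -0.11 12.88]
[ 0.6966 -0.1483  0.0942]
[ 0.6639 -0.1477  0.1241]
[ 0.6346 -0.1471  0.1509]
[ 0.6012 -0.146   0.1813]
```

Request:
servo_tool:
  deltas: [0,-0.1,2.6,0,0,0,0,-0.1,2.6,0,0,0,0,0,2.6,0,0,0,0,0,2.6,0,0,0,0,0,1.2,0,0,0,0,0,0,0,0,0]

```text
clock: 9.25
position: [0.6498, -0.1506, 0.1204]
ee_rot: [0.002, 0.992, -0.0, -0.125]
contact_force: [-0.1, 0.0, -0.4]
width: 0.0454
```

```bash
python3 - <<'E'
from h import *
snap('wrist','w3')
T=tgt(-15);print('rotvec',rv(T))
G=np.array([.651,-.1477,.1247]);print(manip.get_state()['position'],delta(G+.019*T[:,2]))
E
```

```text
rotvec [ 0.22 -0.73 -0.09]
[ 0.65054311 -0.15077322  0.12135463] [-0.06 -0.31  1.56]
```

View pics/w3.png

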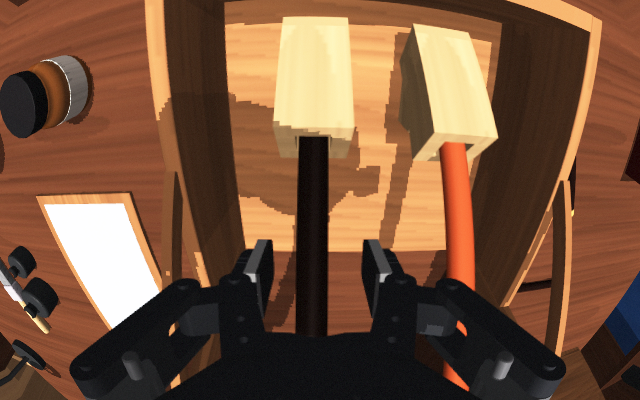

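Request:
servo_tool:
  deltas: [0,-0.2,0.8,0,0,0,0,-0.1,0.7,0,0,0,0,0,0,0,0,0]

```text
clock: 9.6
position: [0.6492, -0.1485, 0.1092]
ee_rot: [0.003, 0.993, -0.001, -0.121]
contact_force: [-0.9, -0.0, 0.3]
width: 0.0451
```

Request:
servo_tool:
  deltas: [0,0,0,0,0,0,0,0,0,0,0,0,0,0,0,0,0,0,0,0,0,0,0,0,0,0,0,0,0,0,0,0,0,0,0,0]
  jaw: 0.5
  grip_force: 50

```text
clock: 10.2
position: [0.6501, -0.1485, 0.1102]
ee_rot: [0.003, 0.993, -0.001, -0.12]
contact_force: [-1.2, 0.5, -0.7]
width: 0.0142
```

```bash
python3 - <<'E'
from h import *
d=np.array([-.7383,.014,.6744]);M=rot();print((M.T@d).round(3),manip.get_state()['position'],rv(tgt(-15)))
E
```

```text
[-0.878 -0.009 -0.479] [ 0.65009418 -0.14848465  0.11022655] [ 0.37 -1.22 -0.11]
```

Request:
servo_tool:
  deltas: [-0.88,0,-0.48,0,0,0,-0.88,0,-0.48,0,0,0,-0.88,0,-0.48,0,0,0,-0.88,0,-0.48,0,0,0]

```text
clock: 10.6
position: [0.6191, -0.1482, 0.1382]
ee_rot: [0.003, 0.993, -0.0, -0.12]
contact_force: [0.6, 0.6, -0.6]
width: 0.0144
```

```bash
python3 - <<'E'
from h import *
d=np.array([-.7383,.014,.6744]);M=rot();p=manip.get_state()['position'];print((M.T@d).round(3),p-[.6501,-.1485,.1102],rv(tgt(-15)))
snap('scene','s4');crop('s4',220,150,380,290,5,'s4c')
E
```

```text
[-0.877 -0.01  -0.48 ] [-0.03104888  0.00026408  0.02800007] [ 0.36 -1.25 -0.09]
```

View pics/s4c.png

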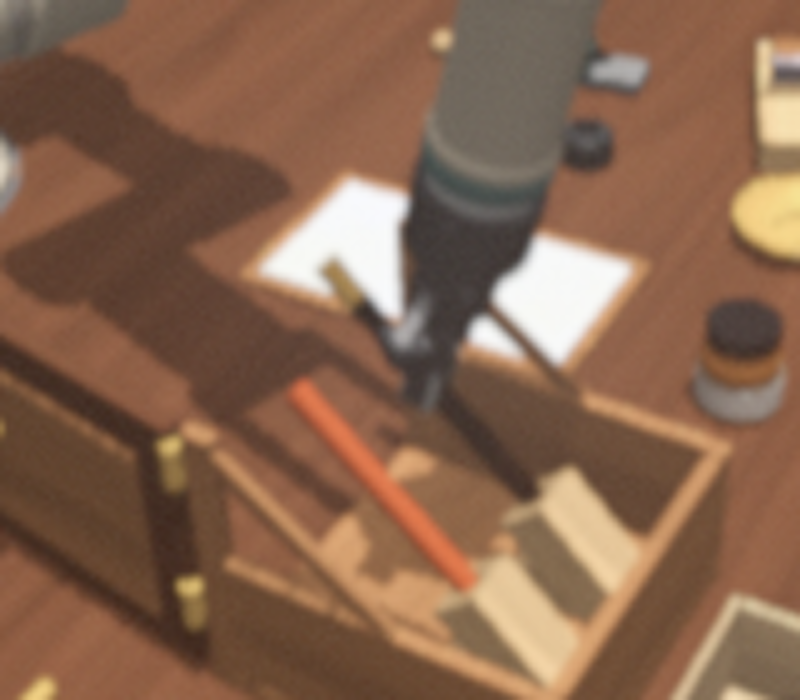

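Request:
servo_tool:
  deltas: [-0.88,0,-0.48,0,0,0,-0.88,0,-0.48,0,0,0,-0.88,0,-0.48,0,0,0,-0.88,0,-0.48,0,0,0,-0.88,0,-0.48,0,0,0,-0.88,0,-0.48,0,0,0,-0.88,0,-0.48,0,0,0,-0.2,0,-1.5,0,0,0,-0.4,0,-2,0,0,0,-0.4,0,-2,0,0,0,-0.4,0,-2,0,0,0,-0.4,0,-2,0,0,0,-0.4,0,-2,0,0,0,0,0,0,0,0,0]

```text
clock: 12.05
position: [0.5627, -0.1468, 0.316]
ee_rot: [0.003, 0.993, -0.001, -0.12]
contact_force: [-0.2, 0.6, -0.1]
width: 0.0137
```

```bash
python3 - <<'E'
from h import *
d=np.array([-.7383,.014,.6744]);M=rot();s=manip.get_state();print(s['position'],s['qpos'],rv(tgt(29)))
snap('scene','s5');crop('s5',180,100,380,290,4,'s5c')
E
```

```text
[ 0.56273872 -0.14679653  0.31604565] [-0.32312265  0.39030919  1.1538923  -0.08487151  1.82396066  1.23765433] [ 4.100e-01  4.284e+01 -1.000e-02]
```

View pics/s5c.png

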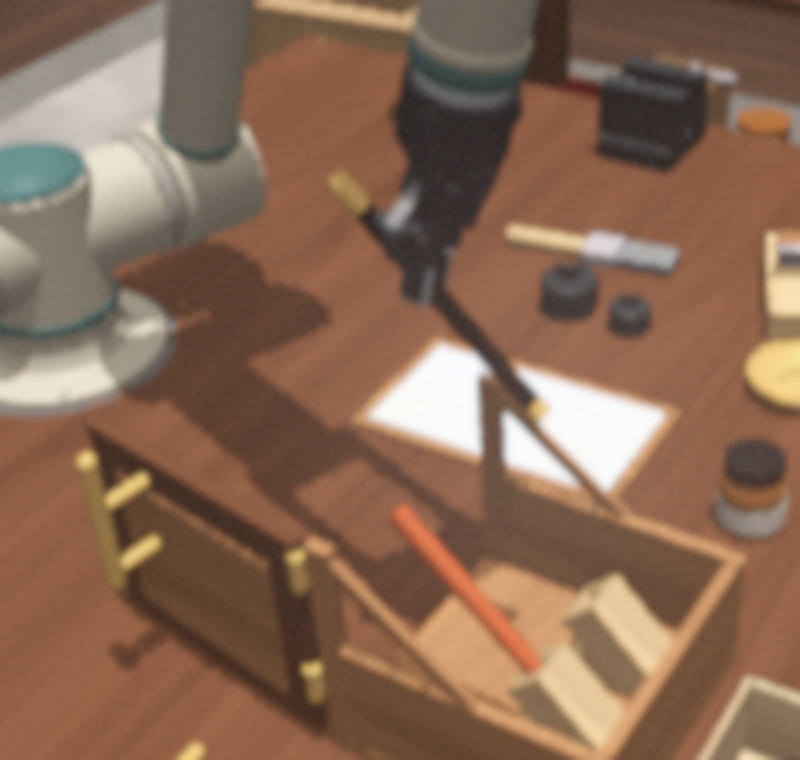

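Request:
servo_tool:
  deltas: [0,0,0,0,5.3,0,0,0,0,0,5.3,0,0,0,0,0,5.3,0,0,0,0,0,5.3,0,0,0,0,0,5.3,0,0,0,0,0,5.3,0,0,0,0,0,5.3,0,0,0,0,0,5.3,0,0,0,0,0,0,0]

```text
clock: 13.0
position: [0.5525, -0.1422, 0.2953]
ee_rot: [-0.002, 0.969, -0.002, 0.245]
contact_force: [-0.1, 0.7, -2.6]
width: 0.0142
```

```bash
python3 - <<'E'
from h import *
s=manip.get_state();print(s['position'],s['qpos'],rv(tgt(29)),delta([.476,.115,.3]))
E
```

```text
[ 0.5525486  -0.14215397  0.29534857] [-0.53299968  0.00234039  1.78756992  0.3068368   0.94025999  0.91119091] [-0.16  0.61 -0.24] [ -6.62 -25.7   -3.98]
```

Request:
servo_tool:
  deltas: [-0.55,-2,-0.5,0,0,0,-0.55,-2,-0.5,0,0,0,-0.55,-2,-0.4,0,0,0,-0.55,-2,-0.4,0,0,0,-0.55,-2,-0.3,0,0,0,-0.55,-2,-0.3,0,0,0,-0.55,-2,-0.3,0,0,0,-0.55,-2,-0.3,0,0,0,-0.55,-2,-0.3,0,0,0,-0.55,-2,-0.3,0,0,0,-0.55,-2,-0.3,0,0,0,-0.55,-2,-0.3,0,0,0,-0.3,-1,-0.1,0,0,0,0,0,0,0,0,0,0,0,0,0,0,0]

```text
clock: 14.5
position: [0.4707, 0.1172, 0.2943]
ee_rot: [0.0, 0.974, -0.006, 0.226]
contact_force: [0.2, 0.2, -1.2]
width: 0.0144
```

```bash
python3 - <<'E'
from h import *
s=manip.get_state();print(s['position'],rv(tgt(29)),delta([.476,.115,.28]))
snap('scene','s6');snap('top','t6');snap('wrist','w6');crop('s6',160,80,400,260,3.3,'s6c');crop('t6',200,150,420,310,3.5,'t6c')
E
```

```text
[0.47068475 0.11716031 0.29426887] [ 0.21  2.9  -0.67] [-0.15  0.21  1.52]
```

View pics/s6c.png

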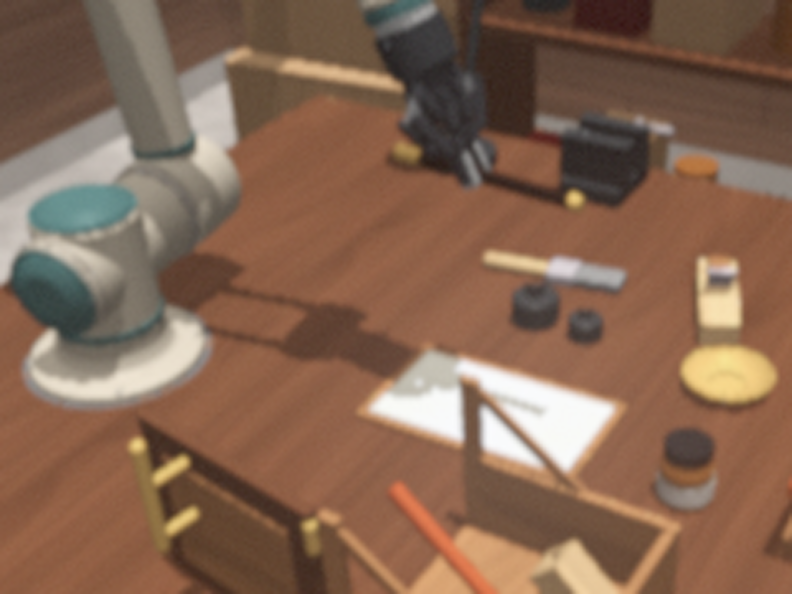

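View pics/t6c.png

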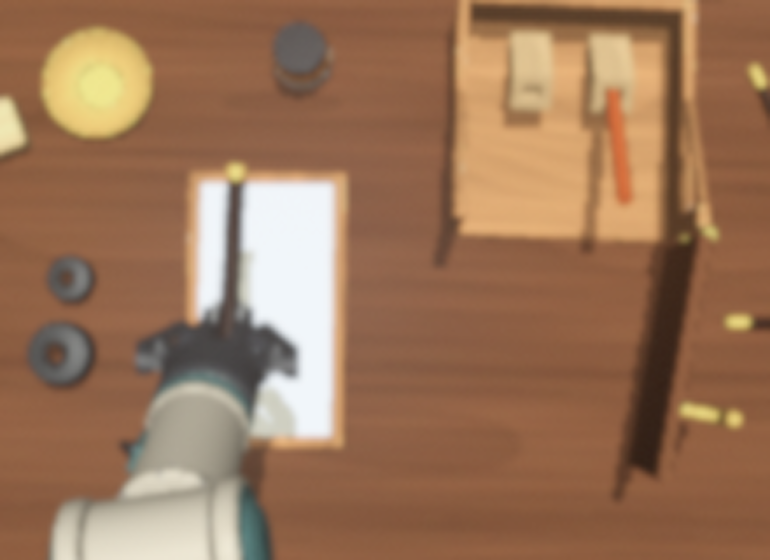

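View pics/w6.png

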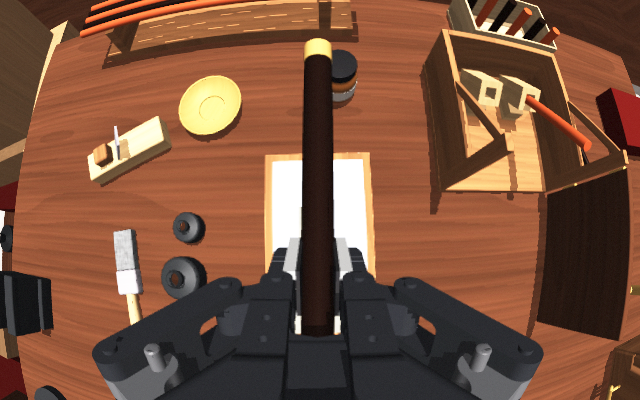

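```bash
python3 - <<'E'
from h import *
A=[]
for f in ('t6','s6'):
    z=load(f);C=cloud(z)
    m=(abs(C[...,1]-.117)<.05)&(C[...,0]>.5)&(C[...,0]<.65)&(C[...,2]>.2)&(C[...,2]<.42)
    p=C[m];c=p.mean(0);d=np.linalg.svd(p-c)[2][0];d*=-np.sign(d[0]);foot=p[p[:,0]>p[:,0].max()-.008].mean(0)
    print(f,len(p),c.round(3),'top dir',d.round(3),'elev deg',np.degrees(np.arcsin(d[2])).round(1),'foot',foot.round(3),'mid',(p[((p-c)@d).argmin()]+.11*d).round(3))
for f in ('t0','t2','t6'):
    z=load(f);C=cloud(z)
    m=(abs(C[...,1]+.228)<.02)&(C[...,0]>.56)&(C[...,0]<.66)&(C[...,2]>.12)&(C[...,2]<.215);print(f,m.sum(),C[m].mean(0).round(3))
z=load('t6');C=cloud(z);v,u=np.mgrid[:400,:640]
m=(C[...,2]>.17)&(C[...,2]<.215)&(v>218)&(v<290)&(u>375)&(u<405)&(C[...,0]<.54);p=C[m];k=np.polyfit(p[:,0],p[:,1],1);print('door',len(p),k,1.5708-abs(np.arctan(k[0])),p[:,0].min())
s=manip.get_state();print(s['position'],s['qd'],s['width'])
E
```

```text
t6 170 [0.547 0.114 0.31 ] top dir [-0.999  0.017  0.038] elev deg 2.2 foot [0.587 0.113 0.309] mid [0.481 0.111 0.311]
s6 130 [0.548 0.11  0.304] top dir [-0.999  0.01   0.048] elev deg 2.8 foot [0.59  0.109 0.301] mid [0.483 0.113 0.313]
t0 108 [ 0.617 -0.227  0.163]
t2 110 [ 0.618 -0.227  0.162]
t6 108 [ 0.618 -0.227  0.162]
door 402 [-0.14863004 -0.21470773] 1.4232501376844 0.3319283068793542
[0.47076496 0.11641444 0.29433894] [-0.00781887 -0.00503373  0.00464691  0.00132474 -0.00354081  0.00055002] 0.014198235740592258
```

Request:
servo_tool:
  deltas: [0,0,0,0,0,0,0,0,0,0,0,0,0,0,0,0,0,0,0,0,0,0,0,0,0,0,0,0,0,0]

```text
clock: 15.15
position: [0.4713, 0.1141, 0.2943]
ee_rot: [0.001, 0.974, -0.009, 0.226]
contact_force: [-0.6, 0.2, -0.9]
width: 0.0144
```

```bash
python3 - <<'E'
from h import *
s=manip.get_state();print(s['clock'],s['position'],s['qd'].round(3),s['width']);print(manip.sign_off())
E
```

```text
15.15 [0.47125765 0.11408685 0.29428937] [-0.004  0.001  0.001  0.002 -0.001  0.001] 0.01444069628522001
the job is handed in; nothing more can be done
None
```

I opened the door, drew the dark beam out of its socket, and handed the job in at 15.15 s with the gripper still holding the beam over the sighting board. The hand-in gave no verdict.

My last checks, from the camera depth images and the robot state:

| Check | Measured | Needed |
|---|---|---|
| Door angle | about 1.42 rad | over 0.8 rad |
| Tilt of the beam | 2–3° (about 0.05 rad) | within 0.2 rad |
| Beam middle | about (0.482, 0.112) m, 0.31 m up | within 70 mm of the board's middle, 0.10–0.45 m up |
| Board middle | about (0.48, 0.115) m | – |
| Orange beam | moved about 1 mm, which is within noise | under 25 mm |
| Arm joint speeds at hand-in | 0.004 rad/s or less | beam still |

- **Grip:** the finger opening read 14.4 mm on the 16 mm rod. The handle bar also read about 1 mm under size, so I took it as a firm grip.
- **Other things on the bench:** they looked undisturbed in the last pictures, but I did not measure them.
- **Beam choice:** the two loose brass-capped rods on the bench measured only about 155 mm, so I took the long one standing in the cupboard.

No check failed or disagreed with another.

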